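# Switch on a battery test bench in order

### The arm

A 6-joint arm with a two-finger parallel gripper is mounted at the origin on the work surface. World frame = base frame: x ahead of the robot, y to its left, z up, the work surface at z = 0. Lengths are in m, angles in rad, forces in N, time in s.
With the tool pointing down it reaches from about 0.275 to 0.775 m from the base axis. Payload 14.6 kg.
Tool frame: the origin (TCP) lies between the finger pads; the fingertips stand 22 mm ahead of it and the grasp point (between the pads) lies 3 mm ahead of it (tips_ahead is the distance from the TCP to the fingertips, in m); z points along the fingers, y is the line along which they close (so a half turn about z gives the same grasp; the last joint's range is limited). The gripper opens to 85 mm and grips with 20 to 120 N. Pads are 22 mm wide; open, the fingers measure 114 mm over their backs; the gripper's body (76 mm by 85 mm) begins 54 mm behind the grasp point. The pads swing forward as they close: fully open they stand 13 mm farther back than shut.
Start: joints at [-1.462, 0.263, -0.048, 1.259, 0, 1.415], TCP at [0.137, -0.507, 0.223] pointing down, gripper open.
Joint ranges: [-2.65, 2.65], [-0.89, 1.7], [-1.18, 1.37], [-2.13, 2.11], [-1.35, 1.29], [-3.14, 3.14]. Speed limits (rad/s): [1.89, 1.89, 2.57, 2.79, 3.14, 3.14].

### API

Orientations are given as a unit quaternion [x, y, z, w].
In Python, from rig import observe, read_camera, sign_off, tips_ahead gives the robot as it stands.
- The arm moves only by the tool play_rows, never from a script. Its argument "steps" is one flat list of numbers, 7 for each row, row after row: the shift along the tool's x, y, z in cm, then the turn, a rotation vector about the tool's x, y, z in rad, then the closure, from 0 (fully open) to 1 (shut). In form: [dx, dy, dz, wx, wy, wz, fingers, dx, dy, dz, wx, wy, wz, fingers, ...]. A call has 1 to 12 rows; each row is the pose to reach, as a shift and turn from the pose commanded when the call began, along the tool's axes at that moment; what a row does not reach only later rows make up. A row lasts 1/10 s, in which the tool goes at most 50 mm and 8.59 degrees, less where a joint would pass 70% of its speed; a pose out of reach is approached as far as the arm can. A call with a gripper value outside its range is refused whole. The fingers move at their own pace and stop on an object; "newtons" is the grip in N (left out, the last holds). Time passes only in rows, so rows that repeat a pose let the fingers close. It gives the time, the measured TCP pose, the force, the opening and the grip force at its end, in the units of the state.
- observe(): the state, without advancing time (a new reading comes with each control period).
- read_camera(name): name is "side" or "top" or "wrist"; returns a dict with "img" (400x640x3 uint8, red, green, blue), "fx", "fy", "cx", "cy" (pixels), "pose" (4x4, takes a point from camera to world coordinates). Camera axes: x right, y down, z forward; pixel columns grow to the right and rows downward; lengths in m; the calibration is good to about 2 mm. A picture is of the moment at which its call begins. There is no depth.
- sign_off(): hands the job in; it is judged then, once.
The state is a dict: "clock": time; "q": joint angles; "qvel": joint speeds; "joint_torque": joint torques, N m; "position": TCP position; "orientation": TCP orientation; "wrist_force": force on the tool from outside, world axes, zero at the start; "torque": the same for the moment, N m; "width": finger opening in m; "grip_force": force on a finger pad.
Only numpy, scipy, OpenCV 4.12 (cv2) and the standard library are available. Lean on these libraries where they do the work, as an engineer would, in place of code of your own. Each camera call takes 0.05 s, during which the arm holds its last target. There are 200 camera calls.

### The job

Switch on this battery bench in the safe order, pressing each control lightly with a fingertip until it is fully down: first the rocker of the power strip (press its raised half), then the round key of the charger, then the bar key of the handheld logger. They stay down by themselves when let go. Only touch the controls: do not pick up or shift the logger, leave the charger's square key up, and leave everything else on the bench where it is.

Things in the scene. Friction and masses are not known exactly. Their poses are not given: they have to be found in the camera images.
- strip: aluminium power strip fixed to the bench, 260 (x) x 56 (y) x 40 mm high, with three round socket faces and a 30 mm high black plug-in adaptor on the socket farthest (+x) from the rocker. Origin at the centre of its underside; its long axis is x and the rocker sits near its -x end.
- rocker_press (a point): spot to press on the strip's on/off rocker, on the upper face of its raised half, 20 mm out from the pivot, mid-width. It moves with the rocker: it lies about 56 mm above the bench when off and 50 mm when on. 3 to 4 N moves it and it stays; pressed on past level, that half is cushioned: it gives about 3 mm more, rising to about 15 N.
- rocker (a joint): angle of the rocker, a grey two-faced paddle 52 mm long (along the strip) x 24 mm wide, pivot 85 mm from the strip's centre towards -x, 46 mm above the bench. In rad: 0 = off (the half towards the sockets, +x, is raised, sloping up 0.35 rad, its end 9 mm up), 0.35 = fully on (that half level).
- charger: grey battery charger fixed to the bench, 150 (x) x 130 (y) x 45 mm high, origin at the centre of its underside. Four cells lie in black bays on its rear (+x) part, up to 65 mm high; the front (-x) deck, 45 mm high, carries two white keys: a round one on its +y side and a square one on its -y side, 72 mm apart.
- round_key_top (a point): centre of the top of the charger's round key, 26 mm diameter; the top stands 13 mm above the deck (58 mm above the bench) when up and 7 mm when down. At (-45, +36) mm from the charger's origin. It goes straight down 6 mm at a steady 3 to 4 N and stays; its cap is cushioned: pressed on past the end it gives 4 mm more, up to about 10 N, and comes back when let go.
- round_key (a joint): travel of the round key, m: 0 = up (off), 0.006 = fully down (on).
- square_key_top (a point): centre of the top of the charger's square key, 22 x 22 mm, same height and action as the round one, at (-45, -36) mm from the charger's origin. To be left alone.
- square_key (a joint): travel of the square key, m: 0 = up, 0.006 = fully down. It starts up.
- logger: loose black handheld logger lying on its back, 130 (x) x 62 (y) x 30 mm high, about 0.45 kg, with a dark screen on its +x half and one white bar key on its -x half. Origin at the centre of its underside, on the bench.
- bar_key_top (a point): centre of the top of the logger's bar key, 18 (x) x 44 (y) mm, 30 mm from the logger's origin towards -x; the top stands 12 mm above the logger's face (42 mm above the bench) when up and 6 mm when down. It goes straight down 6 mm at a steady 3 to 4 N and stays; its cap is cushioned: pressed on past the end it gives 4 mm more, up to about 10 N, and comes back when let go.
- bar_key (a joint): travel of the bar key, m: 0 = up (off), 0.006 = fully down (on).
- torch: bystander, loose: dark metal pocket torch standing on its head: 34 mm wide at the foot, 24 mm above, 94 mm tall. Origin at the centre of its underside.
- cell: bystander, loose: single grey battery cell standing upright, 33 mm diameter, 62 mm tall. Origin at the centre of its underside.
- case: bystander, loose: closed yellow protective case, 100 x 150 x 62 mm. Origin at the centre of its underside.
- mug: bystander, loose: white ceramic mug, 80 mm diameter, 95 mm tall, handle at its +y. Origin at the centre of its underside.
- tape: bystander, loose: roll of paper tape lying flat, 100 mm outside diameter, 45 mm tall. Origin at the centre of its underside.
- driver: bystander, loose: screwdriver with a black handle lying on the table.

How it is judged:
On the way, in this order (a step that is already met when the one before it is completed fails the run):
1. the power strip's rocker is pressed on (value of joint rocker above 0.28 rad), for 0.2 s.
2. then the charger's round key is pressed down (value of joint round_key above 0.0045 m), for 0.2 s.
3. then the logger's bar key is pressed down (value of joint bar_key above 0.0045 m), for 0.2 s.
At the end, for the whole second after the job is handed in: The rocker is on (past 0.28 of 0.35 rad), the round key and the bar key are down (past 4.5 of 6 mm), the square key is still up (less than 3 mm down), and the logger lies flat and at rest within 20 mm of where it was (value of joint rocker above 0.28 rad and value of joint each of round_key, bar_key above 0.0045 m and value of joint square_key below 0.003 m and distance of logger from where it was at the start of the episode below 0.02 m and angle between logger's own z axis and vertical below 0.1 rad and linear speed of logger below 0.02 m/s); the robot touches nothing.
It fails at once if a control is pressed out of order: the round key more than 3 mm before the strip is on, or the bar key before the charger is on ((value of joint round_key above 0.003 m and not (value of joint rocker above 0.28 rad)) or (value of joint bar_key above 0.003 m and not (value of joint round_key above 0.0045 m))).
It fails at once if the charger's square key is pressed (more than 3 mm) (value of joint square_key above 0.003 m).
It fails at once if the strip, the charger or the logger is pressed harder than 25 N (contact force between any of the fingers, the arm and strip above 25 N or contact force between any of the fingers, the arm and charger above 25 N or contact force between any of the fingers, the arm and logger above 25 N).
It fails at once if the logger is lifted, tipped or pushed more than 20 mm away (height (world z) of logger above 0.012 m or angle between logger's own z axis and vertical above 0.2 rad or distance of logger from where it was at the start of the episode above 0.02 m).
It fails at once if a bystander (torch, cell, case, mug, tape roll, screwdriver) is moved more than 20 mm or knocked over (distance of any of torch, cell, case, mug, tape, driver from where it was at the start of the episode above 0.02 m or angle between any of torch, cell, mug's own z axis and vertical above 0.35 rad).
It also fails if it takes over 48 s, if anything falls off the work surface, if the arm or the gripper's body presses on something with over 40 N, if the wrist force passes 120 N, or if a joint passes its speed limit or range.

## Working session

There is one attempt and no reset: what is moved stays moved. The work goes in short steps, Python scripts to look and compute and a tool call to move; the robot and the scene stay as the last step left them, time stands still between calls to the robot, and variables do not carry over. Pictures are saved under pics/ and viewed, at most 10 in all, crops included, and the job is handed in when it is done.

Besides the shell and the picture viewer there is one more tool, called after "Emit:" by a JSON object that holds its "api" and its "payload", one argument or row to a line. play_rows: Moves the arm, as the interface text tells. Its arguments: {"type":"object","properties":{"steps":{"type":"array"},"newtons":{"type":"number"}},"required":["steps"]}

```bash
mkdir -p pics; cat > h.py <<'E'
import numpy as np,cv2
from rig import observe,read_camera,sign_off,tips_ahead
from scipy.spatial.transform import Rotation as R
def ray(c,u,v,z):
    P=np.array(c["pose"]);d=P[:3,:3]@np.array([(u-c["cx"])/c["fx"],(v-c["cy"])/c["fy"],1]);o=P[:3,3]
    return o+d*(z-o[2])/d[2]
def proj(c,p):
    P=np.array(c["pose"]);q=P[:3,:3].T@(np.array(p)-P[:3,3]);return c["fx"]*q[0]/q[2]+c["cx"],c["fy"]*q[1]/q[2]+c["cy"]
def save(c,n): cv2.imwrite("pics/"+n,c["img"][:,:,::-1])
def tool(p,s=None):
    s=s or observe();return R.from_quat(s["orientation"]).inv().apply(np.array(p)-s["position"])*100
E
python3 - <<'E'
from h import *
import pickle
for n in("top","side"):
    c=read_camera(n);save(c,n+"0.png");pickle.dump(c,open(n+".pkl","wb"));print(n,np.round(c["pose"],3).tolist(),c["fx"],c["cx"],c["cy"])
s=observe();print(s["position"],s["orientation"],s["wrist_force"],tips_ahead,s["clock"],np.round(R.from_quat(s["orientation"]).as_matrix(),3).tolist())
E
```

```text
top [[-0.006, -0.991, 0.133, 0.391], [-1.0, 0.007, 0.003, -0.02], [-0.004, -0.133, -0.991, 1.585], [0.0, 0.0, 0.0, 1.0]] 427.64127589042135 315.47156370629546 195.0391622924149
side [[-0.858, -0.265, 0.441, 0.136], [-0.514, 0.45, -0.73, 0.754], [-0.004, -0.853, -0.522, 0.6], [0.0, 0.0, 0.0, 1.0]] 370.1821956642015 319.54138165103467 198.79847286004878
[ 0.13687068 -0.50659087  0.22217281] [ 9.91312140e-01  1.31529510e-01  9.64491512e-06 -4.78653727e-04] [-0.45645768 -0.16133528  0.44388567] 0.022 0.1 [[0.965, 0.261, -0.0], [0.261, -0.965, 0.001], [0.0, -0.001, -1.0]]
```

View pics/top0.png

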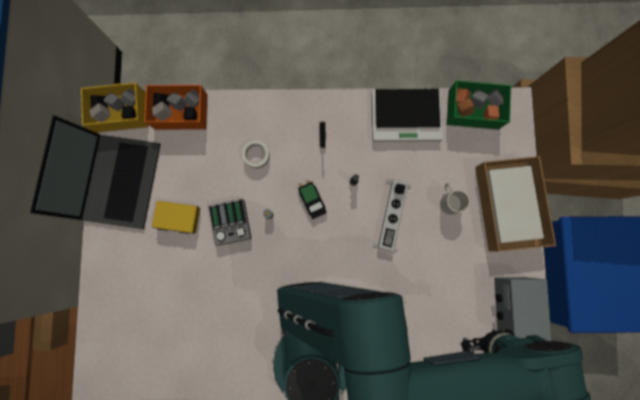

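View pics/side0.png

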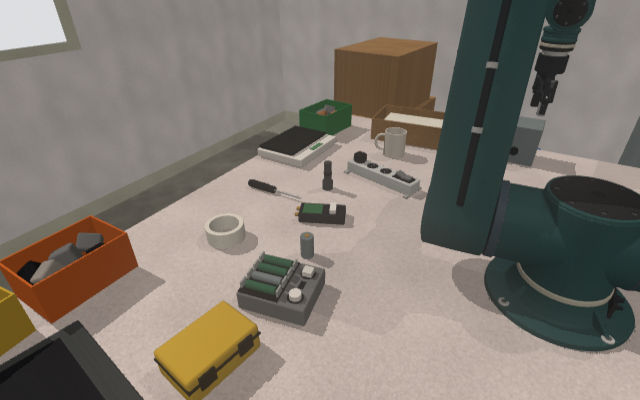

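The top view shows the strip at about (393,215) with its rocker near (388,238). The charger is at (230,222), with the round key near (221,236) and the square key near (240,232). The logger is at (312,200), its bar key near (317,207). I'll enlarge this area.

```bash
python3 - <<'E'
from h import *
import pickle
c=pickle.load(open("top.pkl","rb"));im=c["img"][:,:,::-1]
a=cv2.resize(im[190:255,200:260],None,fx=6.5,fy=6.5,interpolation=cv2.INTER_CUBIC)
b=cv2.resize(im[170:255,365:415],None,fx=6.5,fy=6.5,interpolation=cv2.INTER_CUBIC)
o=np.zeros((553,715,3),np.uint8);o[:a.shape[0],:a.shape[1]]=a;o[:b.shape[0],390:390+b.shape[1]]=b[:, :325]
cv2.imwrite("pics/crop1.png",o)
for n,u,v,z in[("round",221,236,.058),("square",240,232,.058),("bar",317,207,.042),("rocker",388,238,.05),("adapt",400,188,.07),("strip",393,215,.04),("logger",312,200,.03),("torch",354,180,.09),("cell",268,214,.06)]:
    p=ray(c,u,v,z);print(n,p.round(3),np.hypot(*p[:2]).round(3))
E
```

```text
round [0.451 0.322 0.058] 0.554
square [0.465 0.254 0.058] 0.53
bar [ 0.554 -0.02   0.042] 0.555
rocker [ 0.44  -0.273  0.05 ] 0.518
adapt [ 0.618 -0.318  0.07 ] 0.695
strip [ 0.524 -0.295  0.04 ] 0.601
logger [ 0.581 -0.002  0.03 ] 0.581
torch [ 0.644 -0.152  0.09 ] 0.662
cell [0.528 0.155 0.06 ] 0.551
```

View pics/crop1.png

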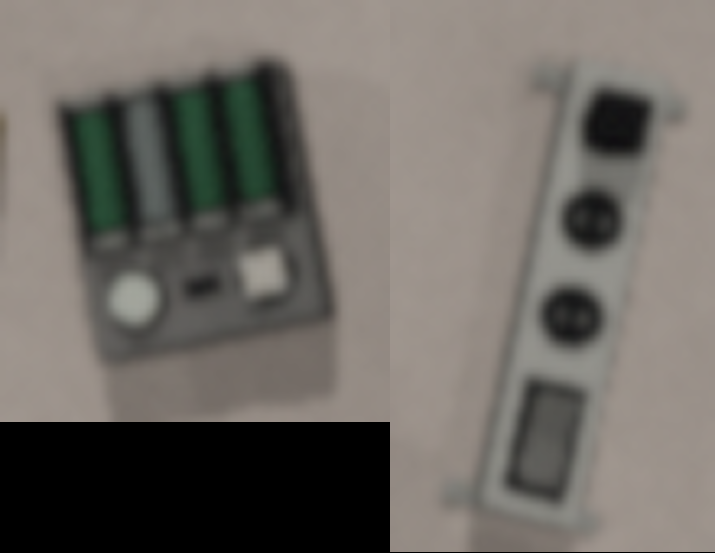

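The crop shows the round key centred at crop (135,299), which is image (220.4,235.7). The rocker is centred at crop (546,440), image (388.7,237.4), and the two open sockets are at crop (592,220) and (572,317).

```bash
python3 - <<'E'
from h import *
import pickle
c=pickle.load(open("top.pkl","rb"))
f=lambda x,y,z:ray(c,(x-390)/6.5+365-.42,y/6.5+170-.42,z)
pv=f(546,440,.043);s1=f(592,220,.041);s2=f(572,317,.041)
ax=(s1-pv)[:2];print(pv,s1,s2,np.linalg.norm(s1-pv));yaw=np.arctan2(ax[1],ax[0]);print("yaw",yaw)
p=pv+.02*np.r_[ax/np.linalg.norm(ax),0];print("press",p)
rk=ray(c,135/6.5+200-.42,299/6.5+190-.42,.058);sk=ray(c,264/6.5+200-.42,272/6.5+190-.42,.058);print(rk,sk,np.linalg.norm(rk-sk))
hsv=c["img"][195:222,300:335].astype(int);m=(hsv.min(2)>150).astype(np.uint8);
n,l,st,ce=cv2.connectedComponentsWithStats(m);print(st,ce)
t=p.copy();t[2]=.17;print("tool shift cm",tool(t).round(2), "now tilt", observe()["orientation"])
E
```

```text
[ 0.44327119 -0.27650883  0.043     ] [ 0.56549647 -0.30604013  0.041     ] [ 0.5113196  -0.29324748  0.041     ] 0.12575816574289192
yaw -0.23707016513119655
press [ 0.46271179 -0.28120595  0.043     ]
[0.45248186 0.32425649 0.058     ] [0.46679044 0.25382225 0.058     ] 0.0718729333470791
[[  0   0  35  27 930]
 [ 12  10   8   4  15]] [[17.02043011 13.02473118]
 [15.73333333 11.46666667]]
tool shift cm [ 37.33 -13.26   5.24] now tilt [ 9.91312140e-01  1.31529510e-01  9.64491512e-06 -4.78653727e-04]
```

Emit:
{"api": "play_rows", "payload": {
  "steps": [37.3, -13.3, 5.2, 0, 0, 0.5, 1, 37.3, -13.3, 5.2, 0, 0, 0.5, 1, 37.3, -13.3, 5.2, 0, 0, 0.5, 1, 37.3, -13.3, 5.2, 0, 0, 0.5, 1, 37.3, -13.3, 5.2, 0, 0, 0.5, 1, 37.3, -13.3, 5.2, 0, 0, 0.5, 1, 37.3, -13.3, 5.2, 0, 0, 0.5, 1, 37.3, -13.3, 5.2, 0, 0, 0.5, 1, 37.3, -13.3, 5.2, 0, 0, 0.5, 1, 37.3, -13.3, 5.2, 0, 0, 0.5, 1, 37.3, -13.3, 5.2, 0, 0, 0.5, 1, 37.3, -13.3, 5.2, 0, 0, 0.5, 1],
  "newtons": 20
}}

```text
clock: 1.3
position: [0.4614, -0.2821, 0.1708]
orientation: [0.993, -0.119, -0.0, 0.0]
wrist_force: [-0.3, 0.5, -0.7]
width: 0.0001
grip_force: 0.0
```

```bash
python3 - <<'E'
from h import *
import pickle
c=read_camera("wrist");save(c,"w1.png");pickle.dump(c,open("w1.pkl","wb"))
s=observe();print(s["position"],s["wrist_force"],s["width"],s["clock"],np.round(R.from_quat(s["orientation"]).as_matrix(),3).tolist(),np.round(c["pose"],3).tolist())
print(proj(c,[.4627,-.2812,.056]), proj(c,s["position"]+np.array([0,0,-.022])))
E
```

```text
[ 0.46140208 -0.28212717  0.17083666] [ 0.2213184  -0.15084425 -0.08570495] -0.0002757126635057902 1.35 [[0.972, -0.236, 0.0], [-0.236, -0.972, -0.0], [0.0, 0.0, -1.0]] [[-0.236, -0.938, -0.255, 0.525], [-0.972, 0.228, 0.061, -0.299], [0.001, 0.262, -0.965, 0.322], [0.0, 0.0, 0.0, 1.0]]
(np.float64(319.34427881713736), np.float64(190.61829199528535)) (np.float64(320.22920187854254), np.float64(228.73039023448996))
```

View pics/w1.png

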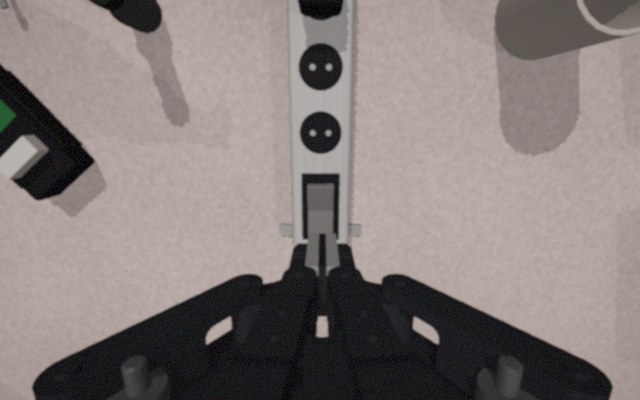

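The wrist view shows the rocker centred at column 320 under the fingers, with its raised end at row ~184 and the pivot crease at row ~210. Nothing stands close to it.

```bash
python3 - <<'E'
from h import *
import pickle
c=pickle.load(open("w1.pkl","rb"))
print(ray(c,320,184,.058),ray(c,320,210,.048))
print(tool([.4627,-.2812,.17]),tool(ray(c,320,184,.058)),tool(ray(c,320,210,.048)))
E
```

```text
[ 0.46889587 -0.28333123  0.058     ] [ 0.44243657 -0.27681067  0.048     ]
[ 0.10427285 -0.12071722  0.08364831] [ 0.75518594 -0.06253333 11.28374817] [-1.970017   -0.07286992 12.28339267]
```

Emit:
{"api": "play_rows", "payload": {
  "steps": [0, -0.1, 4, 0, 0, 0, 1, 0, -0.1, 7.5, 0, 0, 0, 1, 0, -0.1, 8.3, 0, 0, 0, 1, 0, -0.1, 8.6, 0, 0, 0, 1, 0, -0.1, 8.9, 0, 0, 0, 1, 0, -0.1, 9.2, 0, 0, 0, 1, 0, -0.1, 9.4, 0, 0, 0, 1, 0, -0.1, 9.6, 0, 0, 0, 1, 0, -0.1, 9.7, 0, 0, 0, 1, 0, -0.1, 9.8, 0, 0, 0, 1, 0, -0.1, 9.8, 0, 0, 0, 1]
}}

```text
clock: 2.45
position: [0.4625, -0.2802, 0.0725]
orientation: [0.993, -0.118, -0.0, -0.0]
wrist_force: [-0.1, -0.7, -0.5]
width: 0.0001
grip_force: 0.0
```

Emit:
{"api": "play_rows", "payload": {
  "steps": [0, 0, 0.1, 0, 0, 0, 1, 0, 0, 0.15, 0, 0, 0, 1, 0, 0, 0.2, 0, 0, 0, 1, 0, 0, 0.2, 0, 0, 0, 1, 0, 0, 0.2, 0, 0, 0, 1]
}}

```text
clock: 2.95
position: [0.4626, -0.2802, 0.0706]
orientation: [0.993, -0.118, 0.0, -0.0]
wrist_force: [-0.2, -0.8, -0.8]
width: 0.0002
grip_force: 0.0
```

```bash
python3 - <<'E'
from h import *
c=read_camera("side");a=cv2.resize(c["img"][130:210,330:450,::-1],None,fx=5,fy=5,interpolation=cv2.INTER_CUBIC)
d=read_camera("wrist");b=cv2.resize(d["img"][140:300,260:380,::-1],None,fx=2,fy=2)
o=np.zeros((400,840,3),np.uint8)[:, :];o[:400,:600]=a;o[:320,600:840]=b;cv2.imwrite("pics/c2.png",cv2.resize(o,(798,380)))
print(proj(c,[.4627,-.281,.05]))
E
```

```text
(np.float64(398.8630324863967), np.float64(172.92910352023506))
```

View pics/c2.png

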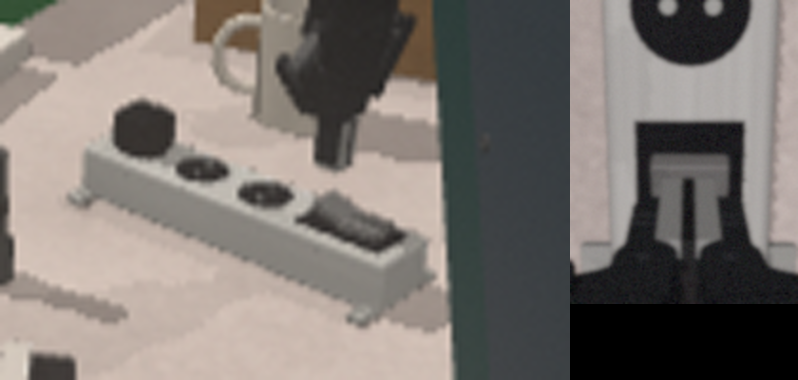

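The side view shows the fingertips at about pixel (400,164), still above the rocker, which is still raised. They should be at (399,173), so the tips are higher than the 22 mm figure implies. I'll triangulate to check.

```bash
python3 - <<'E'
from h import *
c=read_camera("side");s=observe();print(s["position"],s["wrist_force"],s["q"])
for z in(.05,.055,.06,.065,.07,.075,.08): print(z,proj(c,[*s["position"][:2],z]),ray(c,400.5,164.7,z))
d=read_camera("wrist");print(np.linalg.norm(np.array(d["pose"])[:3,3]-s["position"]))
for z in(.05,.06,.07):print(proj(d,s["position"]+R.from_quat(s["orientation"]).apply([.011,0,s["position"][2]-z])))
print(np.diff(d["img"][200:262,312].astype(int).sum(1)).tolist())
E
```

```text
[ 0.46255648 -0.28023634  0.07060441] [ 0.06142843 -0.2332574   0.19414861] [-6.95434467e-01  3.81700072e-01 -3.04903961e-01  8.84151627e-01
  3.46260168e-05  2.68239464e+00]
0.05 (np.float64(398.82037820197274), np.float64(173.03469160266891)) [ 0.47921905 -0.34022939  0.05      ]
0.055 (np.float64(398.9883119516034), np.float64(171.64425766220495)) [ 0.47609993 -0.3302924   0.055     ]
0.06 (np.float64(399.1569885598137), np.float64(170.24767310708276)) [ 0.47298081 -0.3203554   0.06      ]
0.065 (np.float64(399.3264129666063), np.float64(168.84489703577214)) [ 0.46986169 -0.3104184   0.065     ]
0.07 (np.float64(399.49659015588236), np.float64(167.43588818327754)) [ 0.46674256 -0.3004814   0.07      ]
0.075 (np.float64(399.66752515593055), np.float64(166.0206049170916)) [ 0.46362344 -0.2905444   0.075     ]
0.08 (np.float64(399.8392230399219), np.float64(164.59900523309466)) [ 0.46050432 -0.2806074   0.08      ]
0.16523300555261172
(np.float64(320.11455443595446), np.float64(212.07887042189515))
(np.float64(320.0250244113543), np.float64(217.5329632529353))
(np.float64(319.92477178190717), np.float64(223.64026803702754))
[-11, -30, -82, -154, -148, -5, -13, -5, 23, -2, -4, 21, -47, 37, -24, -25, 8, 33, -6, 53, 74, 46, 16, 21, -15, 13, 30, 17, -24, -19, -21, 4, 13, 19, 9, 9, -14, 11, -5, 0, -6, 7, -4, 12, -11, 9, -9, -3, 15, -8, 1, -4, 7, -1, -6, -6, 5, 1, -4, 3, 3]
```

Emit:
{"api": "play_rows", "payload": {
  "steps": [0, 0, 0.4, 0, 0, 0, 1, 0, 0, 0.7, 0, 0, 0, 1, 0, 0, 1.0, 0, 0, 0, 1, 0, 0, 1.2, 0, 0, 0, 1, 0, 0, 1.2, 0, 0, 0, 1]
}}

```text
clock: 3.65
position: [0.4624, -0.2801, 0.0582]
orientation: [0.993, -0.118, -0.0, -0.0]
wrist_force: [-0.5, 0.4, 0.3]
width: 0.0001
grip_force: 0.0
```

```bash
python3 - <<'E'
from h import *
c=read_camera("side");a=cv2.resize(c["img"][150:195,370:430,::-1],None,fx=6,fy=6,interpolation=cv2.INTER_CUBIC)
d=read_camera("wrist");b=cv2.resize(d["img"][170:270,260:380,::-1],None,fx=3.6,fy=3.6)
o=np.zeros((360,792,3),np.uint8);o[:270,:360]=a;o[:,360:]=b;cv2.imwrite("pics/c3.png",o)
E
```

```text
(no output)
```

View pics/c3.png

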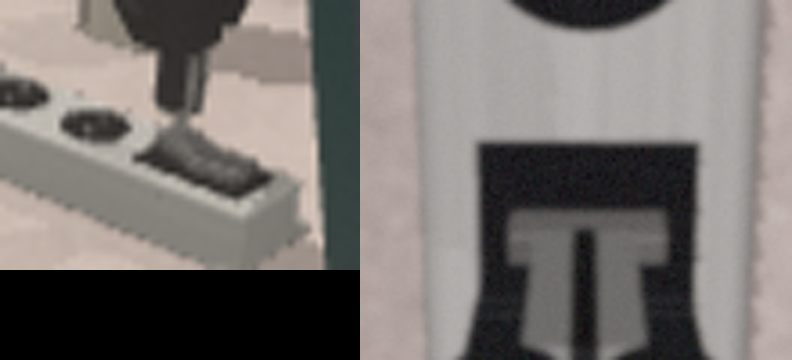

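The tips are now just above the raised end, with the pad's far edge about 3 mm short of the paddle end at wrist crop rows 230 and 210. I'll shift 4 mm along +x and press.

Emit:
{"api": "play_rows", "payload": {
  "steps": [0.4, 0, 0, 0, 0, 0, 1, 0.4, 0, 0.2, 0, 0, 0, 1, 0.4, 0, 0.4, 0, 0, 0, 1, 0.4, 0, 0.6, 0, 0, 0, 1, 0.4, 0, 0.6, 0, 0, 0, 1]
}}

```text
clock: 4.25
position: [0.4662, -0.281, 0.0523]
orientation: [0.993, -0.118, -0.0, -0.0]
wrist_force: [-0.6, -0.9, -0.3]
width: 0.0
grip_force: 0.0
```

Emit:
{"api": "play_rows", "payload": {
  "steps": [0, 0, 0.15, 0, 0, 0, 1, 0, 0, 0.3, 0, 0, 0, 1, 0, 0, 0.3, 0, 0, 0, 1]
}}

```text
clock: 4.55
position: [0.4663, -0.2811, 0.0494]
orientation: [0.993, -0.118, -0.0, -0.0]
wrist_force: [0.3, 1.1, -0.0]
width: -0.0004
grip_force: 0.0
```

Emit:
{"api": "play_rows", "payload": {
  "steps": [0, 0, 0.15, 0, 0, 0, 1, 0, 0, 0.3, 0, 0, 0, 1, 0, 0, 0.3, 0, 0, 0, 1]
}}

```text
clock: 4.85
position: [0.4669, -0.2814, 0.0467]
orientation: [0.993, -0.118, 0.0, 0.0]
wrist_force: [1.5, -0.1, 2.8]
width: -0.0005
grip_force: 1.2
```

```bash
python3 - <<'E'
from h import *
c=read_camera("side");a=cv2.resize(c["img"][150:195,370:430,::-1],None,fx=6,fy=6,interpolation=cv2.INTER_CUBIC)
d=read_camera("wrist");b=cv2.resize(d["img"][170:270,260:380,::-1],None,fx=3.6,fy=3.6)
o=np.zeros((360,792,3),np.uint8);o[:270,:360]=a;o[:,360:]=b;cv2.imwrite("pics/c4.png",o)
print(observe()["wrist_force"],observe()["joint_torque"])
E
```

```text
[ 2.00334103 -0.76484556  2.2976659 ] [-3.01991003e-01 -6.92853570e+01  3.02414453e+01  6.79976083e-01
 -2.23246696e-01 -1.64839294e-04]
```

View pics/c4.png

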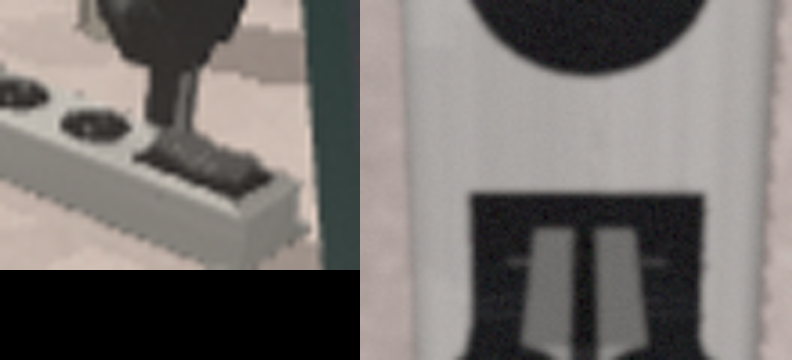

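The tips are now on the raised half, with about 2.5 N. I'll keep pressing.

Emit:
{"api": "play_rows", "payload": {
  "steps": [0, 0, 0.15, 0, 0, 0, 1, 0, 0, 0.3, 0, 0, 0, 1, 0, 0, 0.45, 0, 0, 0, 1, 0, 0, 0.6, 0, 0, 0, 1, 0, 0, 0.6, 0, 0, 0, 1]
}}

```text
clock: 5.45
position: [0.4665, -0.2812, 0.0405]
orientation: [0.993, -0.118, 0.0, 0.0]
wrist_force: [2.4, 0.4, 5.0]
width: 0.0002
grip_force: 2.6
```

Emit:
{"api": "play_rows", "payload": {
  "steps": [0, 0, 0.1, 0, 0, 0, 1, 0, 0, 0.2, 0, 0, 0, 1, 0, 0, 0.2, 0, 0, 0, 1]
}}

```text
clock: 5.75
position: [0.4667, -0.2813, 0.0388]
orientation: [0.993, -0.118, 0.0, 0.0]
wrist_force: [2.5, 0.6, 9.1]
width: -0.0001
grip_force: 4.4
```

Emit:
{"api": "play_rows", "payload": {
  "steps": [0, 0, 0.07, 0, 0, 0, 1, 0, 0, 0.1, 0, 0, 0, 1, 0, 0, 0.1, 0, 0, 0, 1, 0, 0, 0.1, 0, 0, 0, 1]
}}

```text
clock: 6.15
position: [0.4668, -0.2813, 0.038]
orientation: [0.993, -0.118, 0.0, 0.0]
wrist_force: [1.7, 0.7, 10.5]
width: -0.0
grip_force: 5.2
```

Emit:
{"api": "play_rows", "payload": {
  "steps": [0, 0, -3, 0, 0, 0, 1, 0, 0, -8, 0, 0, 0, 1, 0, 0, -12, 0, 0, 0, 1, 0, 0, -12, 0, 0, 0, 1, 0, 0, -12, 0, 0, 0, 1]
}}

```text
clock: 6.65
position: [0.4662, -0.2811, 0.1577]
orientation: [0.993, -0.118, -0.0, 0.0]
wrist_force: [1.2, 0.8, -0.0]
width: -0.0
grip_force: 0.0
```

```bash
python3 - <<'E'
from h import *
import pickle
c=read_camera("side");a=cv2.resize(c["img"][150:195,370:430,::-1],None,fx=6,fy=6,interpolation=cv2.INTER_CUBIC)
e=cv2.resize(pickle.load(open("side.pkl","rb"))["img"][150:195,370:430,::-1],None,fx=6,fy=6,interpolation=cv2.INTER_CUBIC)
d=read_camera("wrist");b=cv2.resize(d["img"][150:260,260:380,::-1],None,fx=3.6,fy=3.6)
o=np.zeros((540,792,3),np.uint8);o[:270,:360]=a;o[270:540,:360]=e;o[:396,360:]=b;cv2.imwrite("pics/c5.png",o)
s=observe();print(s["position"],s["wrist_force"],s["clock"])
k=pickle.load(open("top.pkl","rb"));rk=np.array([.4525,.3243,.058])
t=rk.copy();t[2]=.13;print(tool(t),proj(c,rk))
E
```

```text
[ 0.46561581 -0.28059075  0.15629207] [-0.77911144 -0.67440934  0.16803872] 6.75
[-15.42827315 -58.49885922   2.72269152] (np.float64(295.24369999513243), np.float64(291.98501502663385))
```

View pics/c5.png

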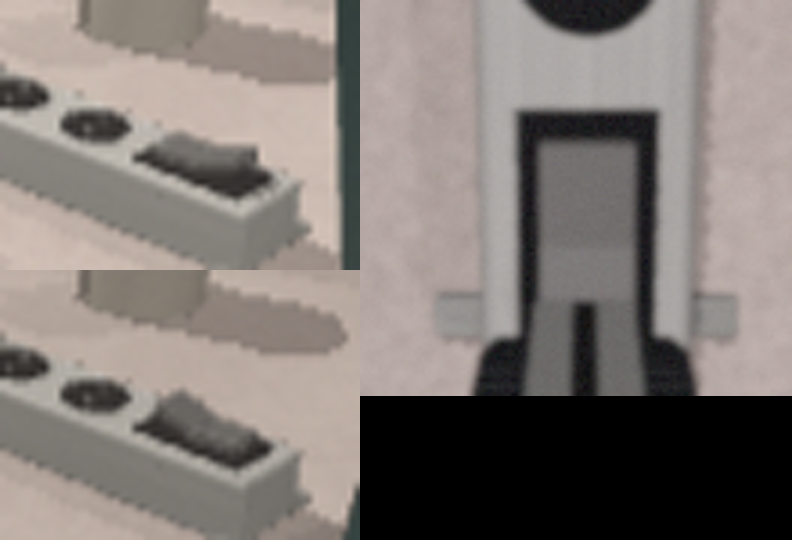

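The rocker is over: its socket half is now level and the other end is up. Next I go to the charger with a half turn, because joint 6 would otherwise pass its limit.

Emit:
{"api": "play_rows", "payload": {
  "steps": [-7.7, -29, 0, 0, 0, -1.75, 1, -7.7, -29, 0, 0, 0, -1.75, 1, -7.7, -29, 0, 0, 0, -1.75, 1, -7.7, -29, 0, 0, 0, -1.75, 1, -7.7, -29, 0, 0, 0, -1.75, 1, -7.7, -29, 0, 0, 0, -1.75, 1, -7.7, -29, 0, 0, 0, -1.75, 1, -7.7, -29, 0, 0, 0, -1.75, 1, -7.7, -29, 0, 0, 0, -1.75, 1, -7.7, -29, 0, 0, 0, -1.75, 1, -7.7, -29, 0, 0, 0, -1.75, 1, -7.7, -29, 0, 0, 0, -1.75, 1]
}}

```text
clock: 7.95
position: [0.4585, 0.0189, 0.1562]
orientation: [0.725, 0.689, -0.001, -0.001]
wrist_force: [1.0, -0.7, 0.1]
width: -0.0001
grip_force: 0.0
```

```bash
python3 - <<'E'
from h import *
s=observe();M=R.from_quat(s["orientation"]).as_matrix();print(s["position"],s["q"].round(2) if hasattr(s["q"],"round") else s["q"],M.round(3).tolist())
yaw=np.arctan2(M[1,0],M[0,0]);print(yaw,"turn world",.2+np.pi-yaw)
print(tool([.4525,.3243,.13]))
E
```

```text
[0.45845461 0.01893742 0.15620382] [-0.14  0.19 -0.34  1.05 -0.    1.49] [[0.051, 0.999, -0.003], [0.999, -0.051, 0.0], [0.0, -0.003, -1.0]]
1.5197450274231776 turn world 1.8218476261666157
[30.46566882 -2.14526259  2.63151512]
```

Emit:
{"api": "play_rows", "payload": {
  "steps": [30.5, -2.1, 2.6, 0, 0, -1.8, 1, 30.5, -2.1, 2.6, 0, 0, -1.8, 1, 30.5, -2.1, 2.6, 0, 0, -1.8, 1, 30.5, -2.1, 2.6, 0, 0, -1.8, 1, 30.5, -2.1, 2.6, 0, 0, -1.8, 1, 30.5, -2.1, 2.6, 0, 0, -1.8, 1, 30.5, -2.1, 2.6, 0, 0, -1.8, 1, 30.5, -2.1, 2.6, 0, 0, -1.8, 1, 30.5, -2.1, 2.6, 0, 0, -1.8, 1, 30.5, -2.1, 2.6, 0, 0, -1.8, 1, 30.5, -2.1, 2.6, 0, 0, -1.8, 1, 30.5, -2.1, 2.6, 0, 0, -1.8, 1]
}}

```text
clock: 9.15
position: [0.4549, 0.324, 0.13]
orientation: [-0.089, 0.996, -0.001, -0.001]
wrist_force: [-0.1, -0.6, 0.7]
width: 0.0001
grip_force: 0.0
```

```bash
python3 - <<'E'
from h import *
import pickle
d=read_camera("wrist");save(d,"w2.png");pickle.dump(d,open("w2.pkl","wb"))
s=observe();print(s["position"],s["q"],tool([.4525,.3243,.13]),proj(d,[.4525,.3243,.058]))
E
```

```text
[0.45496775 0.32403865 0.13003036] [ 4.73039505e-01  3.65259378e-01 -1.53332223e-01  1.05518516e+00
 -8.64373662e-05  2.84865591e-01] [0.23752014 0.07183938 0.00364355] (np.float64(324.2235312667554), np.float64(203.34540461778292))
```

View pics/w2.png

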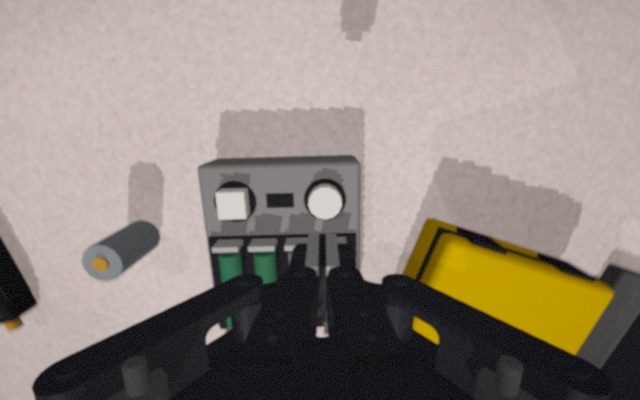

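The wrist view shows the round key at (325,202), against a prediction of (324,203), and the square key is clear at (232,203). I'll descend.

Emit:
{"api": "play_rows", "payload": {
  "steps": [0.4, 0.1, 3.5, 0, 0, 0, 1, 0.4, 0.1, 6.5, 0, 0, 0, 1, 0.4, 0.1, 7.5, 0, 0, 0, 1, 0.4, 0.1, 8, 0, 0, 0, 1, 0.4, 0.1, 8.2, 0, 0, 0, 1, 0.4, 0.1, 8.4, 0, 0, 0, 1, 0.4, 0.1, 8.6, 0, 0, 0, 1, 0.4, 0.1, 8.6, 0, 0, 0, 1]
}}

```text
clock: 10.0
position: [0.4522, 0.325, 0.046]
orientation: [-0.086, 0.996, 0.0, 0.001]
wrist_force: [-0.1, 1.2, 0.7]
width: 0.0
grip_force: 0.2
```

Emit:
{"api": "play_rows", "payload": {
  "steps": [0, 0, 0.15, 0, 0, 0, 1, 0, 0, 0.3, 0, 0, 0, 1, 0, 0, 0.45, 0, 0, 0, 1, 0, 0, 0.45, 0, 0, 0, 1]
}}

```text
clock: 10.4
position: [0.4521, 0.325, 0.0412]
orientation: [-0.086, 0.996, 0.0, 0.0]
wrist_force: [2.1, -0.5, 6.2]
width: -0.0
grip_force: 3.2
```

Emit:
{"api": "play_rows", "payload": {
  "steps": [0, 0, 0.1, 0, 0, 0, 1, 0, 0, 0.2, 0, 0, 0, 1, 0, 0, 0.2, 0, 0, 0, 1]
}}

```text
clock: 10.7
position: [0.4522, 0.325, 0.0395]
orientation: [-0.086, 0.996, 0.0, 0.001]
wrist_force: [0.0, -0.5, 9.2]
width: -0.0002
grip_force: 4.6
```

Emit:
{"api": "play_rows", "payload": {
  "steps": [0, 0, 0, 0, 0, 0, 1, 0, 0, 0, 0, 0, 0, 1, 0, 0, -3, 0, 0, 0, 1, 0, 0, -7, 0, 0, 0, 1, 0, 0, -11, 0, 0, 0, 1, 0, 0, -11, 0, 0, 0, 1, 0, 0, -11, 0, 0, 0, 1]
}}

```text
clock: 11.4
position: [0.4519, 0.3249, 0.1494]
orientation: [-0.086, 0.996, 0.0, 0.0]
wrist_force: [0.4, -1.1, -0.6]
width: 0.0001
grip_force: 0.0
```

```bash
python3 - <<'E'
from h import *
import pickle
d=read_camera("wrist");save(d,"w3.png")
c0=pickle.load(open("w2.pkl","rb"))
# white caps: expected image position for top up/down
for n,p in(("round",[.4525,.3243]),("square",[.4668,.2538])): print(n,"up",proj(d,[*p,.058]),"down",proj(d,[*p,.052]))
def caps(c):
    m=(c["img"].min(2)>165).astype(np.uint8);n,l,st,ce=cv2.connectedComponentsWithStats(m)
    return [(st[i].tolist(),ce[i].round(1).tolist()) for i in range(1,n) if 100<st[i,4]<4000 and 0.6<st[i,2]/st[i,3]<1.6]
print("before",caps(c0));print("after",caps(d))
t=read_camera("top");pickle.dump(t,open("top2.pkl","wb"))
g=cv2.cvtColor(t["img"][185:225,295:335],cv2.COLOR_RGB2HSV)
k=pickle.load(open("top.pkl","rb"));b=ray(k,315.7,206.5,.042);b[2]=.13;print("bar",b,tool(b),observe()["position"])
E
```

```text
round up (np.float64(322.19791424319993), np.float64(199.76886895361488)) down (np.float64(322.1908504900992), np.float64(197.8766857412365))
square up (np.float64(235.2912941231133), np.float64(202.14485893179904)) down (np.float64(237.23333748686684), np.float64(200.20329624572986))
before [([563, 0, 19, 16, 113], [571.9, 7.0]), ([308, 187, 34, 32, 827], [324.6, 202.7]), ([216, 192, 30, 28, 764], [230.4, 205.2]), ([207, 325, 18, 18, 162], [214.1, 333.2])]
after [([308, 183, 30, 29, 676], [322.5, 197.2]), ([222, 189, 28, 26, 648], [235.6, 201.4]), ([207, 318, 24, 24, 269], [218.4, 329.9])]
bar [ 0.55605719 -0.01574741  0.13      ] [ -4.51143307 -35.32289537   1.80515787] [0.45111462 0.32454083 0.14796739]
```

The key positions fit: the round key moved by the amount expected for down, and the square key still reads as up. Next is the logger.

Emit:
{"api": "play_rows", "payload": {
  "steps": [-4.5, -35.3, 1.8, 0, 0, 0, 1, -4.5, -35.3, 1.8, 0, 0, 0, 1, -4.5, -35.3, 1.8, 0, 0, 0, 1, -4.5, -35.3, 1.8, 0, 0, 0, 1, -4.5, -35.3, 1.8, 0, 0, 0, 1, -4.5, -35.3, 1.8, 0, 0, 0, 1, -4.5, -35.3, 1.8, 0, 0, 0, 1, -4.5, -35.3, 1.8, 0, 0, 0, 1, -4.5, -35.3, 1.8, 0, 0, 0, 1, -4.5, -35.3, 1.8, 0, 0, 0, 1, -4.5, -35.3, 1.8, 0, 0, 0, 1, -4.5, -35.3, 1.8, 0, 0, 0, 1]
}}

```text
clock: 12.7
position: [0.5562, -0.0141, 0.1311]
orientation: [-0.087, 0.996, 0.0, -0.0]
wrist_force: [-0.3, 0.2, 0.1]
width: -0.0002
grip_force: 0.0
```

```bash
python3 - <<'E'
from h import *
import pickle
d=read_camera("wrist");save(d,"w4.png");pickle.dump(d,open("w4.pkl","wb"))
s=observe();print(s["position"],s["clock"],proj(d,[.556,-.0157,.042]))
m=(d["img"].min(2)>165).astype(np.uint8);n,l,st,ce=cv2.connectedComponentsWithStats(m)
for i in range(1,n):
    if st[i,4]>150:
        p=ray(d,*ce[i],.042);r=cv2.minAreaRect(np.argwhere(l==i)[:,::-1].astype(np.float32));print(st[i],ce[i],r,p,tool(p))
E
```

```text
[ 0.55634734 -0.01422246  0.1311529 ] 12.75 (np.float64(321.2037606930562), np.float64(199.4632783814152))
[     0      0    640    348 131394] [316.55201912 148.00067735] ((319.2740783691406, 170.49716186523438), (636.5774536132812, 346.7843933105469), 0.7191560864448547) [ 0.51552705 -0.02645778  0.042     ] [ 4.23234541 -0.49972955  8.91515074]
[ 295  183   55   32 1064] [322.0056391  198.63533835] ((321.9117736816406, 198.64707946777344), (20.130455017089844, 52.3876953125), 75.96376037597656) [ 0.55519602 -0.01517533  0.042     ] [ 0.13013716 -0.07417007  8.91528393]
[207 318  24  25 257] [218.74319066 329.74708171] ((217.95736694335938, 329.9311218261719), (10.041226387023926, 31.33834457397461), 58.24052047729492) [ 0.69536847 -0.08752001  0.042     ] [-12.42558698  -9.62270293   8.91542631]
[415 321  22  20 175] [425.38285714 330.11428571] ((426.0198669433594, 330.1913146972656), (27.39838409423828, 8.231532096862793), 32.7352294921875) [0.66276273 0.1007198  0.042     ] [-12.46793112   9.48153248   8.91589462]
[  0 388  34  12 333] [ 14.93093093 394.43843844] ((16.5, 393.5), (11.0, 33.0), 90.0) [ 0.80517836 -0.27960017  0.042     ] [-19.92105952 -30.43971196   8.91514176]
```

View pics/w4.png

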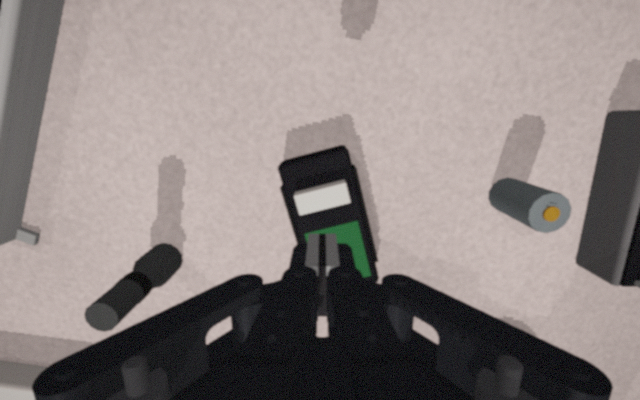

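The wrist view shows the bar key at (322,199), 1 mm from under the tool, and the torch well clear at the left near (135,285). I'll descend.

Emit:
{"api": "play_rows", "payload": {
  "steps": [0.2, -0.1, 4, 0, 0, 0, 1, 0.2, -0.1, 8, 0, 0, 0, 1, 0.2, -0.1, 9.2, 0, 0, 0, 1, 0.2, -0.1, 9.7, 0, 0, 0, 1, 0.2, -0.1, 9.9, 0, 0, 0, 1, 0.2, -0.1, 10.1, 0, 0, 0, 1, 0.2, -0.1, 10.3, 0, 0, 0, 1, 0.2, -0.1, 10.3, 0, 0, 0, 1]
}}

```text
clock: 13.55
position: [0.5555, -0.0166, 0.0288]
orientation: [-0.086, 0.996, -0.0, 0.001]
wrist_force: [0.6, 1.2, 2.6]
width: 0.0002
grip_force: 1.1
```

Emit:
{"api": "play_rows", "payload": {
  "steps": [0, 0, 0.15, 0, 0, 0, 1, 0, 0, 0.3, 0, 0, 0, 1, 0, 0, 0.4, 0, 0, 0, 1, 0, 0, 0.4, 0, 0, 0, 1]
}}

```text
clock: 13.95
position: [0.5554, -0.0166, 0.0245]
orientation: [-0.086, 0.996, -0.0, 0.001]
wrist_force: [1.9, 2.4, 7.0]
width: 0.0001
grip_force: 3.8
```

Emit:
{"api": "play_rows", "payload": {
  "steps": [0, 0, 0.1, 0, 0, 0, 1, 0, 0, 0.15, 0, 0, 0, 1, 0, 0, 0.15, 0, 0, 0, 1, 0, 0, 0.15, 0, 0, 0, 1]
}}

```text
clock: 14.35
position: [0.5555, -0.0166, 0.0232]
orientation: [-0.086, 0.996, -0.0, 0.001]
wrist_force: [0.0, 3.0, 10.8]
width: 0.0002
grip_force: 5.3
```

Past the end of travel at about 10 N. I'll lift off and verify.

Emit:
{"api": "play_rows", "payload": {
  "steps": [0, 0, -2, 0, 0, 0, 1, 0, 0, -6, 0, 0, 0, 1, 0, 0, -10.6, 0, 0, 0, 1, 0, 0, -10.6, 0, 0, 0, 1, 0, 0, -10.6, 0, 0, 0, 1, 0, 0, -10.6, 0, 0, 0, 1, 0, 0, -10.6, 0, 0, 0, 1]
}}

```text
clock: 15.05
position: [0.554, -0.0165, 0.1274]
orientation: [-0.086, 0.996, 0.0, -0.001]
wrist_force: [-0.7, 0.2, -0.7]
width: -0.0002
grip_force: 0.0
```

```bash
python3 - <<'E'
from h import *
d=read_camera("wrist");print(observe()["position"],observe()["wrist_force"])
m=(d["img"].min(2)>165).astype(np.uint8);n,l,st,ce=cv2.connectedComponentsWithStats(m)
for i in range(1,n):
    if 700<st[i,4]<2000: print(st[i],ce[i],cv2.minAreaRect(np.argwhere(l==i)[:,::-1].astype(np.float32)))
for z in(.042,.036):print(z,proj(d,[.5552,-.0152,z]))
E
```

```text
[ 0.55414436 -0.01654442  0.12748197] [0.01332967 0.7327948  0.24614254]
[ 297  186   55   31 1039] [324.43503369 201.14821944] ((324.1764831542969, 201.2058868408203), (19.887920379638672, 52.14515686035156), 75.96376037597656)
0.042 (np.float64(324.4538404932114), np.float64(203.1502122077797))
0.036 (np.float64(324.3927132459455), np.float64(201.16051599840023))
```

The bar key's image matches the down height exactly, and the logger has not moved. Handing in.

```bash
python3 -c "from rig import sign_off;print(sign_off())"
```

```text
the job is handed in; nothing more can be done
None
```

I pressed the rocker, round key and bar key in that order. The camera checks show all three down, the square key still up and the logger in place. The job is handed in, at about 15 s of the 48 s limit, with no verdict returned.

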